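Run-out check of a mosaic pot on the banding wheel

ROBOT

A 7-joint arm with a two-finger parallel gripper is mounted at the origin on the work surface. World frame = base frame: x ahead of the robot, y to its left, z up, the work surface at z = 0. Lengths are in m, angles in rad, forces in N, time in s.
With the tool pointing down it reaches from about 0.4 to 0.875 m from the base axis. Payload 19.3 kg.
Tool frame: the origin (TCP) lies on the centre line of the jaws, within the pads' length; the fingertips stand 14 mm ahead of it and the grasp point (between the pads) lies 5 mm behind it; z points along the fingers, y is the line along which they close (so a half turn about z gives the same grasp; the last joint's range is limited). The gripper opens to 85 mm and grips with 20 to 120 N. Pads are 22 mm wide; open, the fingers measure 114 mm over their backs; the gripper's body (76 mm by 85 mm) begins 54 mm behind the grasp point. The pads swing forward as they close: fully open they stand 13 mm farther back than shut.
Start: joints at [-1.364, 0.521, -0.036, 1.599, 0.021, 1.021, -0.113], TCP at [0.171, 0.601, 0.217] pointing down, gripper open.
Joint ranges: [-2.91, 2.91], [-0.3, 2.13], [-1.5, 1.42], [0.17, 2.43], [-1.26, 4.41], [0.16, 1.93], [-2.52, 2.52]. Speed limits (rad/s): [1.89, 1.89, 2.39, 2.39, 3.01, 3.01, 3.01].

INTERFACE

Orientations are given as [roll, pitch, yaw] about the fixed x, y, z axes, in that order (R = Rz(yaw) Ry(pitch) Rx(roll)).
In Python, from workcell import bot, grab_frame, regions_of gives the robot as it stands. The module is installed in compiled form; this text tells all that it offers.
- The arm moves only by the tool play_rows, never from a script. Its argument "plan" is a list of rows, each a list of 3 entries, a list of its own where there are three numbers: the shift along the tool's x, y, z in units of 2.5 cm (1.0 is 2.5 cm), then the turn, a rotation vector about the tool's x, y, z in units of 0.15 rad (1.0 is 0.15 rad), then the closure, from -1 (fully open) to 1 (shut). In form: [[[tx, ty, tz], [rx, ry, rz], jaw], ...]. A call has 1 to 20 rows; each row shifts and turns the commanded pose from where the row before left it, along the tool's axes as they then stand; what a row does not reach is not made up. A row lasts 1/8 s, in which the tool goes at most 62.5 mm and 10.7 degrees, less where a joint would pass 70% of its speed; a pose out of reach is approached as far as the arm can. A call with a number of a shift or a turn outside -1 to 1 is refused whole. A call with a gripper value outside its range is refused whole. The fingers move at their own pace and stop on an object; "newtons" is the grip in N (left out, the last holds). Time passes only in rows, so rows that do not move let the fingers close. It gives the time, the measured TCP pose, the force, the opening and the grip force at its end, in the units of the state.
- bot.observe(): the state, without advancing time (a new reading comes with each control period).
- grab_frame(name): name is "side" or "top" or "wrist"; returns a dict with "pixels" (480x640x3 uint8, red, green, blue), "depth" (480x640 float32, m along the optical axis (not along the pixel's ray), 0 where there is no reading), "camera_matrix" (3x3 intrinsics, pixels), "R" (3x3) and "t" (3): a world point X has camera coordinates R X + t. Camera axes: x right, y down, z forward; pixel columns grow to the right and rows downward; lengths in m; the calibration is good to about 2 mm. The wrist camera is an equidistant fisheye: a pixel r from the principal point sees the ray r / f radians off the axis. A picture is of the moment at which its call begins.
- bot.job_done(): hands the job in; it is judged then, once.
Trained networks look in the newest picture that a camera, given by its name, has taken for a name from the list of things; names that differ only in an ending like _2 or _b are one class to them, and where a whole thing is asked for, a point or a joint stands for the part that bears it (a point fixed in the world has none). Each returns a list of dicts, best first, with "p" (0 to 1); they miss things now and then, are a little off and sometimes report something else, mostly with a low value. They report only what shows in the picture. A call takes as long as a camera call. They do not tell look-alikes from the thing itself.
- regions_of(thing, camera): "mask" (480x640 bool, what is visible of it) and "box" ([left, top, right, bottom] in pixels, round what is visible of it).
The state is a dict: "clock": time; "qpos": joint angles; "qd": joint speeds; "joint_efforts": joint torques, N m; "position": TCP position; "tool_rot": TCP orientation; "force": force on the tool from outside, world axes, zero at the start; "moment": the same for the moment, N m; "grip_width": finger opening in m; "finger_force": force on a finger pad.
Only numpy, scipy, OpenCV 4.12 (cv2) and the standard library are available. Lean on these libraries where they do the work, as an engineer would, in place of code of your own. Each camera call takes 0.05 s, during which the arm holds its last target. There are 200 camera calls.

TASK

Use the red knob to spin the banding wheel counter-clockwise (seen from above) up to about 20 turns a minute, then let go and leave it running free, untouched, at between 14 and 25 turns a minute for at least three seconds, so that the mosaic bands on the pot can be checked by eye. Then slow it down gradually, over a second or so and without striking it or letting it bounce back, and leave it standing still and released with the red knob lined up at the yellow pointer. Never spin it faster than 34 turns a minute, do not touch the pot, which stands loose on the wheel and must stay upright in its middle, and leave the mug, tub and cup alone.

Things in the scene. Friction and masses are not known exactly. Their poses are not given: they have to be found in the camera images.
- wheel (a joint): turntable angle (rad) about its vertical axis: 0 and every 2 pi = red knob at the yellow pointer; grows counter-clockwise from above, unlimited, counts on over whole turns. Inertia nominally 0.045 kg m2 (hidden, varies 25 %). Low friction: left alone at 2 rad/s it loses 0.1 to 0.3 rad/s each second, and once still it stays. 20 turns a minute = 2.1 rad/s; 14 to 25 = 1.47 to 2.62 rad/s
- knob_mid (a point): point on the red knob's axis, 30 mm above the turntable's top, 120 mm from the wheel's axis. The knob is an upright cylinder 32 mm across, from 3 to 56 mm above the turntable's top; it turns freely on its own vertical pin, so it can be gripped without turning the gripper
- hub (a point): centre of the turntable's top face, on the wheel's axis, 110 mm above the table; fixed to the stand. Its x axis points to the yellow pointer. The turntable is a grey metal disc 280 mm across, 20 mm thick, 4.5 kg nominal
- mark (a point): where knob_mid must end: 120 mm from the wheel's axis towards the yellow pointer, at knob_mid's height. The pointer, 22 mm wide, is fixed to the stand just outside the turntable's rim, 144 to 176 mm from the axis, its top 7 mm below the turntable's top
- stand: dark steel stand of the banding wheel, foot 190 mm across, fixed to the table, carrying turntable, knob and pointer. Origin on the wheel's axis at table height. Gripping or touching it with up to 150 N in all (both fingers summed, so a grip of up to 60 N or so) is fine; more counts as a blow
- pot: terracotta pot with three bands of blue tiles, 60 mm tall, 54 mm across at the foot and 72 mm at the rim, 0.22 kg, standing loose in the middle of the turntable. Origin: centre of its underside
- mug: yellow-green mug, 84 mm across, 95 mm tall, bystander to the left of the wheel. Origin: centre of its underside
- tub: clear plastic tub of blue tiles, 150 x 110 x 70 mm tall, bystander to the left of the wheel. Origin: centre of its underside
- cup: white plastic cup with a wooden stick, 70 mm across, 90 mm tall (stick to 150 mm), bystander to the right of the wheel. Origin: centre of its underside
Not all that is in view belongs to the job. There is more than one size of the pot; the one meant has the size given above.

How it is judged:
By the outcome, as a careful person would: the job done as asked, in the order asked, and still so for the second after the job is handed in, with the robot touching nothing.
It also fails if it takes over 61 s, if anything falls off the work surface, if the arm or the gripper's body presses on something with over 40 N, if the wrist force passes 120 N, or if a joint passes its speed limit or range.

## Working session

There is one attempt and no reset: what is moved stays moved. The work goes in short steps, Python scripts to look and compute and a tool call to move; the robot and the scene stay as the last step left them, time stands still between calls to the robot, and variables do not carry over. Pictures are saved under pics/ and viewed, at most 10 in all, crops included, and the job is handed in when it is done.

Besides the shell and the picture viewer there is one more tool, called after "Call:" as a command line: name --argument value ..., lists and objects as JSON in quotes. play_rows: Moves the arm, as the interface text tells. Its arguments: {"type":"object","properties":{"plan":{"type":"array"},"newtons":{"type":"number"}},"required":["plan"]}

```bash
mkdir -p pics; cat > h.py <<'E'
import numpy as np, cv2
from workcell import bot, grab_frame, regions_of
def save(f,n): cv2.imwrite(f'pics/{n}.png',f['pixels'][:,:,::-1])
def world(f,u,v,z=None):
    K=f['camera_matrix'];d=f['depth'][v,u] if z is None else z
    c=np.array([(u-K[0,2])*d/K[0,0],(v-K[1,2])*d/K[1,1],d]).T
    return (c-f['t'])@f['R']
def cloud(f,m):
    v,u=np.nonzero(m&(f['depth']>0)); K=f['camera_matrix'];d=f['depth'][v,u]
    c=np.c_[(u-K[0,2])*d/K[0,0],(v-K[1,2])*d/K[1,1],d]
    return (c-f['t'])@f['R']
E
python3 - <<'E'
from h import *
ims=[]
for c in ['top','side']:
    f=grab_frame(c); save(f,c+'0')
    print(c,f['camera_matrix'][0,0],(-f['R'].T@f['t']).round(3))
    for n in ['knob_mid','wheel','pot','mug','tub','cup','stand']:
        for r in regions_of(n,c)[:3]:
            if r['p']<.2: continue
            p=cloud(f,r['mask'])
            print(n,round(r['p'],2),[int(x) for x in r['box']],np.percentile(p,[2,50,98],axis=0).round(3).tolist() if len(p) else 0)
s=bot.observe(); print(s['clock'],s['position'],s['tool_rot'],s['qpos'])
E
```

```text
top 433.2932636093497 [0.379 0.016 1.065]
knob_mid 0.79 [294, 180, 415, 303] [[0.429, -0.222, 0.106], [0.547, -0.094, 0.11], [0.681, 0.03, 0.145]]
wheel 0.67 [290, 180, 418, 305] [[0.43, -0.222, 0.106], [0.549, -0.093, 0.11], [0.681, 0.03, 0.156]]
pot 0.92 [196, 240, 243, 283] [[0.47, 0.162, 0.075], [0.513, 0.206, 0.083], [0.558, 0.251, 0.086]]
pot 0.86 [341, 218, 374, 255] [[0.521, -0.127, 0.122], [0.552, -0.094, 0.17], [0.586, -0.063, 0.174]]
pot 0.81 [419, 260, 443, 283] [[0.477, -0.314, 0.002], [0.499, -0.288, 0.042], [0.523, -0.266, 0.046]]
tub 0.62 [87, 162, 163, 239] [[0.582, 0.382, 0.001], [0.664, 0.462, 0.028], [0.742, 0.522, 0.071]]
cup 0.72 [474, 207, 509, 236] [[0.585, -0.459, 0.002], [0.618, -0.437, 0.056], [0.648, -0.394, 0.1]]
stand 0.71 [288, 174, 418, 305] [[0.43, -0.221, 0.103], [0.552, -0.092, 0.11], [0.689, 0.029, 0.125]]
side 554.5930820600971 [ 0.321 -0.925  1.13 ]
knob_mid 0.93 [289, 215, 408, 310] [[0.429, -0.233, 0.096], [0.547, -0.126, 0.11], [0.682, 0.026, 0.157]]
wheel 0.9 [290, 217, 407, 311] [[0.429, -0.233, 0.097], [0.547, -0.127, 0.11], [0.682, 0.025, 
[... 494 characters left out ...]
55, 0.532, 0.096]]
tub 0.75 [313, 117, 369, 161] [[0.58, 0.378, -0.0], [0.661, 0.445, 0.035], [0.743, 0.523, 0.071]]
cup 0.9 [392, 352, 427, 413] [[0.585, -0.462, -0.0], [0.616, -0.42, 0.057], [0.648, -0.35, 0.131]]
cup 0.58 [333, 230, 360, 264] [[0.521, -0.132, 0.116], [0.551, -0.111, 0.169], [0.586, -0.068, 0.174]]
stand 0.74 [333, 232, 360, 264] [[0.521, -0.132, 0.116], [0.55, -0.111, 0.169], [0.584, -0.064, 0.174]]
stand 0.58 [288, 219, 406, 314] [[0.43, -0.233, 0.012], [0.548, -0.129, 0.11], [0.687, 0.024, 0.152]]
0.8 [0.17083147 0.60118958 0.21739282] [-3.14155146e+00 -5.61566314e-06  2.86470057e+00] [-1.36417754  0.52140567 -0.03629382  1.59948464  0.02118635  1.02112723
 -0.11281761]
```

```bash
python3 - <<'E'
import cv2,numpy as np
a=cv2.imread('pics/top0.png');b=cv2.imread('pics/side0.png')
A=cv2.resize(a[155:325,260:450],None,fx=3,fy=3);
cv2.imwrite('pics/c1.png',np.hstack([cv2.resize(A,(400,358)),cv2.resize(b[195:335,270:426],(400,358))]))
cv2.imwrite('pics/t.png',a)
# red pixels / yellow pixels
from h import *
for c in ['top','side']:
    f=grab_frame(c);h=cv2.cvtColor(f['pixels'],cv2.COLOR_RGB2HSV)
    P=np.zeros((480,640,3));v,u=np.mgrid[:480,:640];P=world(f,u.ravel(),v.ravel(),f['depth'].ravel()).reshape(480,640,3)
    near=np.hypot(P[...,0]-.555,P[...,1]+.096)<.2
    for n,lo,hi in [('red',(0,150,60),(8,255,255)),('red2',(172,150,60),(180,255,255)),('yel',(20,120,80),(35,255,255))]:
        m=(cv2.inRange(h,lo,hi)>0)&near
        if m.sum()>5: print(c,n,m.sum(),np.argwhere(m).mean(0)[::-1],np.percentile(P[m],[5,50,95],axis=0).round(3).tolist())
    # wheel disc fit
    m=near&(abs(P[...,2]-.11)<.006)
    q=P[m][:,:2]; (cx,cy),r=cv2.minEnclosingCircle(q.astype(np.float32)); print('disc',cx,cy,r,P[m][:,2].mean())
E
```

```text
top red 285 [379.15438596 261.89473684] [[0.458, -0.268, 0.042], [0.493, -0.166, 0.167], [0.58, -0.065, 0.172]]
top yel 109 [317.17431193 182.83486239] [[0.682, -0.024, 0.1], [0.695, -0.012, 0.103], [0.707, -0.001, 0.106]]
disc 0.5720847249031067 -0.08769413083791733 0.15720193088054657 0.1102178568113548
side red 225 [330.79111111 268.70666667] [[0.456, -0.273, 0.043], [0.481, -0.174, 0.166], [0.58, -0.07, 0.172]]
side red2 8 [315.625 279.   ] [[0.454, -0.192, 0.161], [0.461, -0.189, 0.164], [0.476, -0.183, 0.168]]
side yel 72 [392.59722222 227.25      ] [[0.683, -0.026, 0.1], [0.695, -0.014, 0.103], [0.708, -0.002, 0.106]]
disc 0.5717076063156128 -0.09264526516199112 0.15709255635738373 0.11011880878251763
```

View pics/c1.png

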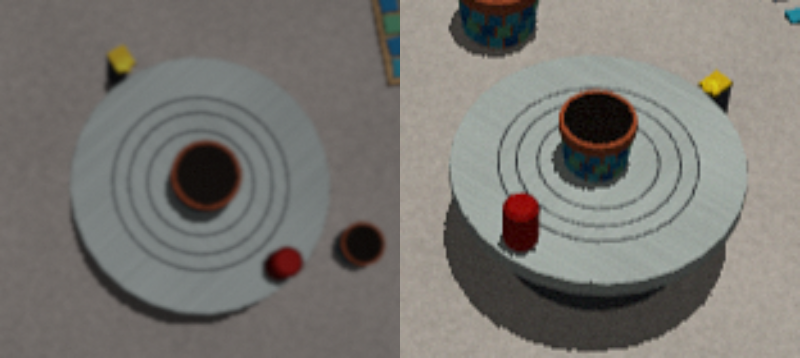

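View pics/t.png

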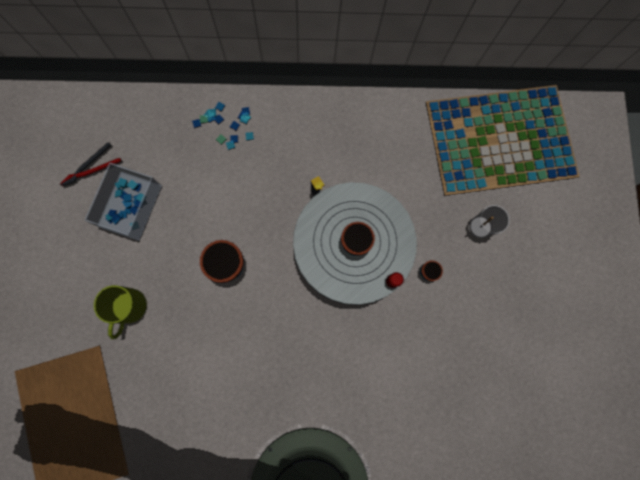

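The wheel with the red knob is at top-view px (357,243). There are three look-alike pots: the one on the wheel at (357,238), a bigger one at (222,262) and a smaller one at (431,271). The pot on the wheel is the one described. The only red cylinder on the wheel is the knob at (395,280). The red pen at (90,170) and the pot rims are not it. The pointer is at (317,184).

```bash
cat >> h.py <<'E'
from scipy.optimize import least_squares
def pix(f):
    v,u=np.mgrid[:480,:640];return world(f,u.ravel(),v.ravel(),f['depth'].ravel()).reshape(480,640,3)
def knob(f,hub):
    """knob axis xy from red pixels on the knob's top half (circle fit for known radius)"""
    h=cv2.cvtColor(f['pixels'],cv2.COLOR_RGB2HSV);P=pix(f)
    r=np.hypot(P[...,0]-hub[0],P[...,1]-hub[1])
    m=((h[...,0]<9)|(h[...,0]>171))&(h[...,1]>150)&(h[...,2]>40)&(r>.085)&(r<.15)&(P[...,2]>.115)&(P[...,2]<.18)
    t=m&(P[...,2]>.161)
    if t.sum()<8: return None
    q=P[t][:,:2]; return (q.max(0)+q.min(0))/2, int(m.sum()), int(t.sum()), P[t][:,2].mean()
E
python3 - <<'E'
from h import *
hs=[]
for c in ['top','side']:
    f=grab_frame(c);P=pix(f)
    m=(abs(P[...,2]-.11)<.004)&(np.hypot(P[...,0]-.553,P[...,1]+.096)<.148)
    q=P[m][:,:2].astype(np.float32)
    hull=cv2.convexHull(q)[:,0]
    s=least_squares(lambda a:np.hypot(hull[:,0]-a[0],hull[:,1]-a[1])-a[2],[.553,-.096,.14],loss='soft_l1',f_scale=.001)
    print(c,s.x,len(hull)); k=knob(f,s.x); print(k); d=k[0]-s.x[:2]; print('knob r,ang',np.hypot(*d),np.degrees(np.arctan2(d[1],d[0])))
    h=cv2.cvtColor(f['pixels'],cv2.COLOR_RGB2HSV)
    y=(cv2.inRange(h,(20,120,80),(35,255,255))>0)&(np.hypot(P[...,0]-.553,P[...,1]+.096)<.2)&(P[...,2]>.095)
    e=np.median(P[y],0)[:2]-s.x[:2];print('ptr r,ang',np.hypot(*e),np.degrees(np.arctan2(e[1],e[0])))
    pm=(P[...,2]>.16)&(np.hypot(P[...,0]-.553,P[...,1]+.096)<.06); print('pot',(P[pm].max(0)+P[pm].min(0))/2,np.ptp(P[pm],axis=0))
E
```

```text
top [ 0.5563784  -0.09641     0.13908168] 69
(array([ 0.46592784, -0.17543402]), 151, 146, np.float64(0.16560130603498174))
knob r,ang 0.12010870011360121 -138.8572343308915
ptr r,ang 0.16153939513331803 31.481252937891444
pot [ 0.5523969  -0.09554787  0.16777658] [0.06990602 0.07178095 0.01448666]
side [ 0.55654468 -0.0985512   0.13985317] 53
(array([ 0.46741838, -0.18023584]), 259, 116, np.float64(0.16543077291074326))
knob r,ang 0.12089614323995022 -137.49460725921148
ptr r,ang 0.16263040799427475 31.604722412832263
pot [ 0.55409226 -0.09730425  0.16789178] [0.07140482 0.0749367  0.01546059]
```

```bash
cat > plan.py <<'E'
import numpy as np, json
HUB=np.array([.556,-.097]); R=.12; PTR=np.radians(31.5)
def pos(th,r=R): return HUB+r*np.array([np.cos(th),np.sin(th)])
class Cmd:
    def __init__(s,x,y,z,yaw): s.p=np.array([x,y,z],float); s.yaw=yaw; s.rows=[]; s.clip=0
    def A(s): c,n=np.cos(s.yaw),np.sin(s.yaw); return np.array([[c,n,0],[n,-c,0],[0,0,-1]])  # rows: tool axes
    def to(s,x,y,z,yaw,jaw):
        d=s.A()@(np.array([x,y,z])-s.p)/.025; q=np.round(np.clip(d,-1,1),2); s.clip=max(s.clip,np.abs(d).max())
        g=np.round(np.clip(-(yaw-s.yaw)/.15,-1,1),2)
        s.p=s.p+s.A().T@q*.025; s.yaw-=g*.15
        s.rows.append([(q+0.).tolist(),[0,0,float(g)+0.],jaw]); return np.abs(d).max()
    def line(s,x,y,z,yaw,jaw,tol=.002,n=40):
        T=np.array([x,y,z])
        for _ in range(n):
            d=s.A()@(T-s.p)/.025; k=max(1,np.abs(d).max()); t=s.p+(T-s.p)/k
            s.to(*t,yaw,jaw)
            if np.linalg.norm(T-s.p)<tol and abs(yaw-s.yaw)<.01: break
    def show(s): print(len(s.rows),json.dumps(s.rows).replace(' ',''))
def ramp(yaw0,W,th0,z,nrot0,show=False):
    c=Cmd(*pos(th0),z,yaw0); th=th0; w0=0; viol=[]
    for k,w in enumerate(W):
        th+=(w0+w)/2/8; w0=w
        viol.append(c.to(*pos(th),z,c.yaw+(.15 if k>=nrot0 else 0),0))
    return c,th,viol
E
python3 - <<'E'
from plan import *
W=[.15,.35,.55,.75,.95,1.15,1.35,1.55,1.75,1.9,2.05,2.15,2.25,2.25]
th0=np.radians(-137.8)
for n in [0,2,4,6]:
  res=[]
  for y in np.arange(-1,4,.02):
    c,th,v=ramp(y,W,th0,.137,n); x=np.degrees((th+np.pi/2-c.yaw))%180
    res.append((max(v),round(y,2),round(c.yaw,2),round(x),round(np.degrees(th))))
  res.sort(); print(n,[tuple(map(float,r)) for r in res[:6]])
  c,th,v=ramp(res[0][1],W,th0,.137,n);print(np.round(v,2))
E
```

```text
0 [(1.037150221645096, 3.16, 5.26, 140.0, -9.0), (1.0416828261137903, 0.02, 2.12, 140.0, -9.0), (1.0426729212526793, 1.6, 3.7, 49.0, -9.0), (1.0447310365655775, 1.58, 3.68, 50.0, -9.0), (1.0515229075593329, 3.14, 5.24, 141.0, -9.0), (1.0555102230615108, 0.0, 2.1, 141.0, -9.0)]
[0.03 0.13 0.24 0.36 0.47 0.6  0.72 0.82 0.92 0.98 1.02 1.04 1.   1.03]
2 [(1.0363880105201695, 3.46, 5.26, 140.0, -9.0), (1.0407077228689972, 0.32, 2.12, 140.0, -9.0), (1.0447579585630684, 1.9, 3.7, 49.0, -9.0), (1.0477383043045894, 1.88, 3.68, 50.0, -9.0), (1.052056895746445, 3.44, 5.24, 141.0, -9.0), (1.0552032480889566, 0.3, 2.1, 141.0, -9.0)]
[0.04 0.14 0.24 0.35 0.48 0.6  0.71 0.83 0.92 0.98 1.02 1.04 1.   1.03]
4 [(1.0353018443639195, 0.62, 2.12, 140.0, -9.0), (1.0367466854598058, 3.76, 5.26, 140.0, -9.0), (1.0403115563732117, -0.96, 0.54, 50.0, -9.0), (1.0452409913525593, 2.18, 3.68, 50.0, -9.0), (1.0474838940480549, -0.94, 0.56, 49.0, -9.0), (1.0487642286183612, 0.6, 2.1, 141.0, -9.0)]
[0.04 0.15 0.27 0.38 0.48 0.59 0.72 0.82 0.92 0.99 1.02 1.04 1.   1.03]
6 [(1.0385275704492591, 0.92, 2.12, 140.0, -9.0), (1.0436678953076188, -0.66, 0.54, 50.0, -9.0), (1.043671898782091, 2.5, 3.7, 49.0, -9.0), (1.04731791632399, -0.64, 0.56, 49.0, -9.0), (1.0494908826791545, 0.9, 2.1, 141.0, -9.0), (1.0497685456305061, 2.48, 3.68, 50.0, -9.0)]
[0.04 0.15 0.27 0.39 0.51 0.62 0.71 0.83 0.92 0.98 1.03 1.04 1.   1.04]
```

```bash
python3 - <<'E'
from plan import *
c=Cmd(.1708,.6012,.2174,2.8647)
c.line(.41,.12,.215,.92,-1,tol=.03); c.line(.4667,-.178,.215,.92,-1)
c.show(); print(c.p,c.yaw)
E
```

```text
28 [[[-0.91,-1.0,0.01],[0,0,1.0],-1],[[-1.0,-0.81,0.01],[0,0,1.0],-1],[[-1.0,-0.59,0.0],[0,0,1.0],-1],[[-1.0,-0.4,0.0],[0,0,1.0],-1],[[-1.0,-0.24,0.0],[0,0,1.0],-1],[[-1.0,-0.08,0.0],[0,0,1.0],-1],[[-1.0,0.07,0.01],[0,0,1.0],-1],[[-1.0,0.22,0.0],[0,0,1.0],-1],[[-1.0,0.38,0.01],[0,0,1.0],-1],[[-1.0,0.57,0.01],[0,0,1.0],-1],[[-1.0,0.79,0.01],[0,0,1.0],-1],[[-0.94,1.0,0.01],[0,0,1.0],-1],[[-0.69,1.0,0.0],[0,0,0.96],-1],[[-0.49,1.0,0.0],[0,0,0.0],-1],[[-0.5,1.0,0.01],[0,0,0.0],-1],[[-0.49,1.0,0.0],[0,0,0.0],-1],[[-0.5,1.0,0.01],[0,0,0.0],-1],[[-0.49,1.0,0.0],[0,0,0.0],-1],[[-0.87,1.0,0.0],[0,0,0.0],-1],[[-0.87,1.0,0.0],[0,0,0.0],-1],[[-0.87,1.0,0.0],[0,0,0.0],-1],[[-0.87,1.0,0.0],[0,0,0.0],-1],[[-0.86,1.0,0.0],[0,0,0.0],-1],[[-0.87,1.0,0.0],[0,0,0.0],-1],[[-0.86,1.0,0.0],[0,0,0.0],-1],[[-0.87,1.0,0.0],[0,0,0.0],-1],[[-0.86,1.0,0.0],[0,0,0.0],-1],[[-0.72,0.83,0.01],[0,0,0.0],-1]]
[ 0.46677057 -0.17809297  0.2149    ] 0.9207000000000011
```

Call:
play_rows --plan '[[[-0.91, -1.0, 0], [0, 0, 1.0], -1], [[-1.0, -0.81, 0], [0, 0, 1.0], -1], [[-1.0, -0.59, 0.0], [0, 0, 1.0], -1], [[-1.0, -0.4, 0.0], [0, 0, 1.0], -1], [[-1.0, -0.24, 0.0], [0, 0, 1.0], -1], [[-1.0, -0.08, 0.0], [0, 0, 1.0], -1], [[-1.0, 0.07, 0], [0, 0, 1.0], -1], [[-1.0, 0.22, 0.0], [0, 0, 1.0], -1], [[-1.0, 0.38, 0], [0, 0, 1.0], -1], [[-1.0, 0.57, 0], [0, 0, 1.0], -1], [[-1.0, 0.79, 0], [0, 0, 1.0], -1], [[-0.94, 1.0, 0], [0, 0, 1.0], -1], [[-0.69, 1.0, 0.0], [0, 0, 0.96], -1], [[-0.49, 1.0, 0.0], [0, 0, 0.0], -1], [[-0.5, 1.0, 0], [0, 0, 0.0], -1], [[-0.49, 1.0, 0.0], [0, 0, 0.0], -1], [[-0.5, 1.0, 0], [0, 0, 0.0], -1], [[-0.49, 1.0, 0.0], [0, 0, 0.0], -1], [[-0.87, 1.0, 0.0], [0, 0, 0.0], -1], [[-0.87, 1.0, 0.0], [0, 0, 0.0], -1]]'

```text
clock: 3.5
position: [0.4138, 0.0744, 0.2175]
tool_rot: [3.141, -0.0, 0.921]
force: [0.6, 0.0, -0.6]
grip_width: 0.0853
finger_force: 0.0
```

Call:
play_rows --plan '[[[-0.87, 1.0, 0.0], [0, 0, 0.0], -1], [[-0.87, 1.0, 0.0], [0, 0, 0.0], -1], [[-0.86, 1.0, 0.0], [0, 0, 0.0], -1], [[-0.87, 1.0, 0.0], [0, 0, 0.0], -1], [[-0.86, 1.0, 0.0], [0, 0, 0.0], -1], [[-0.87, 1.0, 0.0], [0, 0, 0.0], -1], [[-0.86, 1.0, 0.0], [0, 0, 0.0], -1], [[-0.72, 0.83, 0.0], [0, 0, 0.0], -1], [[0, 0, 0], [0, 0, 0], -1]]'

```text
clock: 4.62
position: [0.4668, -0.1799, 0.2175]
tool_rot: [3.141, 0.001, 0.918]
force: [-0.0, 0.5, -0.4]
grip_width: 0.0853
finger_force: 0.0
```

```bash
python3 - <<'E'
from h import *
f=grab_frame('wrist');save(f,'w1')
for c in ['top','side']:
    f=grab_frame(c); print(c,knob(f,(.556,-.097)))
s=bot.observe();print(s['clock'],s['position'],s['tool_rot'],s['qpos'])
E
```

```text
top (array([ 0.46908226, -0.17134633]), 45, 45, np.float64(0.16540725376319698))
side (array([ 0.46679585, -0.18087262]), 270, 113, np.float64(0.16527152491046004))
4.775 [ 0.46676265 -0.17735732  0.21735415] [-3.14125334e+00 -2.20359532e-04  9.21261539e-01] [-0.25430727  0.38587194  0.65401758  1.94845686 -0.29624774  0.90327929
 -0.0994952 ]
```

View pics/w1.png

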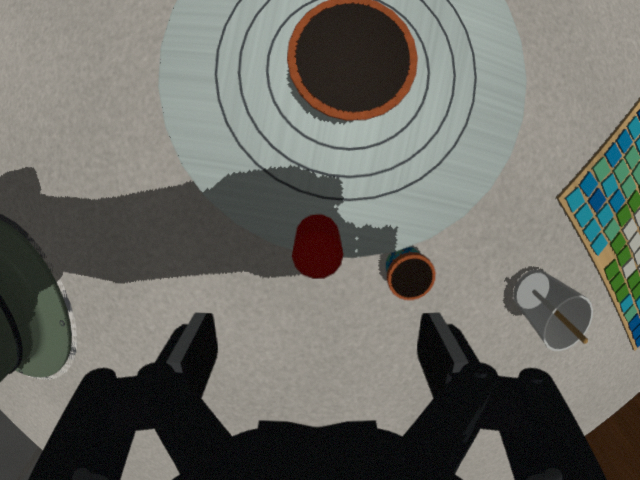

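The wrist picture shows the red knob at (318,247), centred between the open fingers at (200,340) and (435,340). The small pot is to the right at (410,277). Now lowering and closing.

Call:
play_rows --plan '[[[0, 0, 1], [0, 0, 0], -1], [[0, 0, 1], [0, 0, 0], -1], [[0, 0, 0.8], [0, 0, 0], -1], [[0, 0, 0.4], [0, 0, 0], -1], [[0, 0, 0], [0, 0, 0], -0.2], [[0, 0, 0], [0, 0, 0], 0.0]]' --newtons 30

```text
clock: 5.52
position: [0.4672, -0.178, 0.1381]
tool_rot: [3.141, -0.0, 0.921]
force: [-0.8, -0.1, -0.9]
grip_width: 0.0515
finger_force: 0.0
```

Call:
play_rows --plan '[[[0, 0, 0], [0, 0, 0], 1], [[0, 0, 0], [0, 0, 0], 1]]'

```text
clock: 5.78
position: [0.4676, -0.1783, 0.1383]
tool_rot: [3.14, -0.001, 0.921]
force: [0.1, -0.2, 8.8]
grip_width: 0.0301
finger_force: 29.1
```

Call:
play_rows --plan '[[[0, 0, 0], [0, 0, 0], 1]]'

```text
clock: 5.9
position: [0.4676, -0.1783, 0.1383]
tool_rot: [3.14, -0.001, 0.921]
force: [0.9, 0.0, 9.7]
grip_width: 0.03
finger_force: 29.1
```

```bash
python3 - <<'E'
from plan import *
W=[.15,.35,.55,.75,.95,1.15,1.35,1.55,1.75,1.9,2.03,2.13,2.25,2.25]
th=np.arctan2(-.0811,-.0892); best=None
for y in [.90,.92,.94]:
    print(y,np.round(ramp(y,W,th,.1375,6)[2],3))
c=Cmd(.4668,-.1781,.1375,.92); w0=0
T=W+[2.15,1.95,1.75,1.4,.8,.2]; Z=[.1375]*15+[.15,.175,.2,.21,.215]
for k,w in enumerate(T):
    th+=(w0+w)/16; w0=w
    m=c.to(*pos(th),Z[k],c.yaw+(.15 if 6<=k<17 else 0),-1 if k>=13 else 1); print(round(np.degrees(th)),round(m,2),end=' ')
c.show();print(c.p,c.yaw)
E
```

```text
0.9 [0.044 0.153 0.272 0.392 0.51  0.619 0.707 0.814 0.917 0.975 0.999 0.989
 0.941 1.047]
0.92 [0.044 0.152 0.271 0.39  0.509 0.62  0.713 0.825 0.915 0.984 1.02  1.025
 0.986 1.035]
0.94 [0.044 0.152 0.269 0.388 0.508 0.621 0.718 0.825 0.922 0.999 1.027 1.046
 1.024 1.011]
-137 0.05 -135 0.15 -132 0.26 -128 0.39 -121 0.51 -114 0.62 -105 0.72 -95 0.82 -83 0.92 -70 0.99 -56 1.01 -41 1.02 -25 0.98 -9 1.03 7 1.14 22 1.24 35 1.28 46 1.18 54 0.83 58 0.3 20 [[[0.01,0.05,0.0],[0,0,0.0],1],[[-0.02,0.15,0.0],[0,0,0.0],1],[[-0.03,0.26,0.0],[0,0,0.0],1],[[-0.02,0.39,0.0],[0,0,0.0],1],[[0.03,0.51,0.0],[0,0,0.0],1],[[0.1,0.62,0.0],[0,0,0.0],1],[[0.23,0.72,0.0],[0,0,-1.0],1],[[0.28,0.82,0.0],[0,0,-1.0],1],[[0.37,0.92,0.0],[0,0,-1.0],1],[[0.46,0.99,0.0],[0,0,-1.0],1],[[0.6,1.0,0.0],[0,0,-1.0],1],[[0.73,1.0,0.0],[0,0,-1.0],1],[[0.89,0.98,0.0],[0,0,-1.0],1],[[1.0,0.86,0.0],[0,0,-1.0],-1],[[1.0,0.71,0.0],[0,0,-1.0],-1],[[1.0,0.56,-0.5],[0,0,-1.0],-1],[[1.0,0.42,-1.0],[0,0,-1.0],-1],[[1.0,0.32,-1.0],[0,0,0.0],-1],[[0.83,0.08,-0.4],[0,0,0.0],-1],[[0.3,0.01,-0.2],[0,0,0.0],-1]]
[0.62050261 0.00428957 0.215     ] 2.5699999999999994
```

Call:
play_rows --plan '[[[0.01, 0.05, 0.0], [0, 0, 0.0], 1], [[-0.02, 0.15, 0.0], [0, 0, 0.0], 1], [[-0.03, 0.26, 0.0], [0, 0, 0.0], 1], [[-0.02, 0.39, 0.0], [0, 0, 0.0], 1], [[0.03, 0.51, 0.0], [0, 0, 0.0], 1], [[0.1, 0.62, 0.0], [0, 0, 0.0], 1], [[0.23, 0.72, 0.0], [0, 0, -1.0], 1], [[0.28, 0.82, 0.0], [0, 0, -1.0], 1], [[0.37, 0.92, 0.0], [0, 0, -1.0], 1], [[0.46, 0.99, 0.0], [0, 0, -1.0], 1], [[0.6, 1.0, 0.0], [0, 0, -1.0], 1], [[0.73, 1.0, 0.0], [0, 0, -1.0], 1], [[0.93, 1.0, 0.0], [0, 0, -1.0], 1], [[1.0, 0.9, 0.0], [0, 0, -1.0], -1], [[1.0, 0.7, 0.0], [0, 0, -1.0], -1], [[1.0, 0.54, -0.5], [0, 0, -1.0], -1], [[1.0, 0.42, -1.0], [0, 0, -1.0], -1], [[1.0, 0.32, -1.0], [0, 0, 0.0], -1], [[0.8, 0.06, -0.5], [0, 0, 0.0], -1], [[0.3, 0.0, -0.5], [0, 0, 0.0], -1]]'

```text
clock: 8.4
position: [0.6207, 0.0051, 0.2259]
tool_rot: [3.141, 0.0, 2.572]
force: [0.6, -0.5, 1.1]
grip_width: 0.0852
finger_force: 0.0
```

```bash
cat > track.py <<'E'
from h import *
import sys,json,os
from plan import HUB,PTR
def run(n,names=('side','top')):
    D=json.load(open('tr.json')) if os.path.exists('tr.json') else []
    for i in range(n):
        t=bot.observe()['clock'];c=names[i%len(names)]; f=grab_frame(c);k=knob(f,HUB)
        if k is None: continue
        d=k[0]-HUB
        if k[2]<60 or abs(np.hypot(*d)-.12)>.006: continue
        D.append([t,float(np.arctan2(d[1],d[0]))]);
    json.dump(D,open('tr.json','w'));return np.array(D)
if __name__=='__main__':
    D=run(int(sys.argv[1]));t=D[:,0];a=np.unwrap(D[:,1]) if len(D)<2 else D[:,1].copy()
    for i in range(1,len(a)): # unwrap with ~1.9 rad/s guess
        g=a[i-1]+(2.0 if i<2 else (a[i-1]-a[max(0,i-6)])/max(t[i-1]-t[max(0,i-6)],.01) if i>6 else 2.1)*(t[i]-t[i-1]); a[i]+=2*np.pi*round((g-a[i])/2/np.pi)
    p=np.polyfit(t-t[0],a,2 if len(a)>5 else 1);print(len(a),'t0',t[0],t[-1],'rate0',np.polyval(np.polyder(p),0),'rate end',np.polyval(np.polyder(p),t[-1]-t[0]),'acc',2*p[0],'res',np.abs(a-np.polyval(p,t-t[0])).max(),'ang end',a[-1]%(2*np.pi))
    s=bot.observe();print(s['clock'],s['position'],s['tool_rot'],s['force'].round(1))
E
python3 track.py 10
```

```text
5 t0 8.4 8.8 rate0 2.262583396667671 rate end 2.262583396667671 acc 4.525166793335342 res 0.002275409063011047 ang end 2.4952716625011138
8.9 [0.62119424 0.00410381 0.22437801] [-3.14100745e+00 -4.86747504e-04  2.57038568e+00] [ 0.7  0.  -0.1]
```

```bash
python3 - <<'E'
from plan import *
c=Cmd(.6205,.0045,.225,2.57)
c.line(.546,-.217,.225,.87,-1); c.show(); print(c.p,c.yaw)
E
python3 track.py 14
```

```text
12 [[[-0.25,-1.0,0.0],[0,0,1.0],-1],[[-0.42,-1.0,0.0],[0,0,1.0],-1],[[-0.61,-1.0,0.0],[0,0,1.0],-1],[[-0.84,-1.0,0.0],[0,0,1.0],-1],[[-1.0,-0.88,0.0],[0,0,1.0],-1],[[-1.0,-0.65,0.0],[0,0,1.0],-1],[[-1.0,-0.45,0.0],[0,0,1.0],-1],[[-1.0,-0.28,0.0],[0,0,1.0],-1],[[-0.09,-0.01,0.0],[0,0,1.0],-1],[[0.0,0.0,0.0],[0,0,1.0],-1],[[-0.01,0.0,0.0],[0,0,1.0],-1],[[0.0,0.0,0.0],[0,0,0.33],-1]]
[ 0.54599239 -0.21713458  0.225     ] 0.8705000000000007
14 t0 8.4 9.55 rate0 2.35363208093246 rate end 1.9259792644943352 acc -0.3718720142940215 res 0.017365758624852567 ang end 4.0275455775783335
9.6 [0.62120478 0.0044075  0.22492213] [-3.14157897e+00  6.32992494e-05  2.57078139e+00] [-0.3 -0.  -0.8]
```

```bash
python3 track.py 24; python3 - <<'E'
import json,numpy as np
D=json.load(open('tr.json'));print([(round(t,2),round(a%6.283,3)) for t,a in D])
E
```

```text
36 t0 8.4 10.7 rate0 2.237419356297346 rate end 1.8175681754610562 acc -0.18254399166795215 res 0.029524765873146563 ang end 6.272451131391474
10.8 [0.6211829  0.00443337 0.22491679] [-3.14158452e+00  2.05251967e-05  2.57080694e+00] [ 0.4  0.2 -0.3]
[(8.4, 1.589), (8.5, 1.819), (8.6, 2.046), (8.7, 2.268), (8.8, 2.495), (8.9, 2.708), (9.0, 2.93), (9.1, 3.141), (9.2, 3.351), (9.3, 3.557), (9.4, 3.761), (9.45, 3.845), (9.5, 3.96), (9.55, 4.027), (9.6, 4.165), (9.65, 4.238), (9.7, 4.37), (9.75, 4.444), (9.8, 4.559), (9.85, 4.646), (9.9, 4.75), (9.95, 4.845), (10.0, 4.943), (10.05, 5.045), (10.1, 5.138), (10.15, 5.247), (10.2, 5.328), (10.25, 5.44), (10.3, 5.522), (10.35, 5.636), (10.4, 5.717), (10.45, 5.827), (10.5, 5.908), (10.55, 5.983), (10.6, 6.078), (10.7, 6.272)]
```

Call:
play_rows --plan '[[[-0.25, -1.0, 0.0], [0, 0, 1.0], -1], [[-0.42, -1.0, 0.0], [0, 0, 1.0], -1], [[-0.61, -1.0, 0.0], [0, 0, 1.0], -1], [[-0.84, -1.0, 0.0], [0, 0, 1.0], -1], [[-1.0, -0.88, 0.0], [0, 0, 1.0], -1], [[-1.0, -0.65, 0.0], [0, 0, 1.0], -1], [[-1.0, -0.45, 0.0], [0, 0, 1.0], -1], [[-1.0, -0.28, 0.0], [0, 0, 1.0], -1], [[-0.09, -0.01, 0.0], [0, 0, 1.0], -1], [[0, 0, 0], [0, 0, 1.0], -1], [[0, 0, 0], [0, 0, 1.0], -1], [[0, 0, 0], [0, 0, 0.33], -1]]'

```text
clock: 12.3
position: [0.547, -0.2169, 0.2249]
tool_rot: [-3.142, 0.0, 0.868]
force: [0.2, 0.0, -0.6]
grip_width: 0.0855
finger_force: 0.0
```

```bash
cat > fit.py <<'E'
from h import *
import sys,json,os
from plan import HUB,PTR
D=json.load(open('xy.json')) if os.path.exists('xy.json') else []
for i in range(int(sys.argv[1])):
    t=bot.observe()['clock'];c=('side','top')[i%2];f=grab_frame(c);k=knob(f,HUB)
    if k and k[2]>=(95 if c=='side' else 120): D.append([t,i%2,*map(float,k[0])])
json.dump(D,open('xy.json','w'))
T=np.array([d for d in D if d[0]>float(sys.argv[2])]); t=T[:,0]-T[0,0];c=T[:,1].astype(int)
def model(p):
    th=p[0]+p[1]*t+p[2]*t*t/2
    return np.c_[np.where(c,p[5],p[3])+.12*np.cos(th),np.where(c,p[6],p[4])+.12*np.sin(th)]
def res(p): return np.r_[(model(p)-T[:,2:]).ravel(),(p[3:]-np.array([.5565,-.0985,.5564,-.0964]))*2,(p[2]+.18)*.01]/.001
best=min((least_squares(res,[np.arctan2(T[0,3]-HUB[1],T[0,2]-HUB[0]),w,-.18,.556,-.098,.556,-.097],loss='soft_l1') for w in (1,1.3,1.5,1.7,1.9)),key=lambda s:s.cost)
p=best.x;now=bot.observe()['clock'];d=now-T[0,0]
print(len(T),T[:,0].round(2).min(),T[:,0].max(),'hub',p[3:].round(4),'rms mm',np.sqrt(np.mean(best.fun**2)),'acc',p[2])
print('now',now,'rate',p[1]+p[2]*d,'ang',np.degrees(p[0]+p[1]*d+p[2]*d*d/2)%360)
E
python3 fit.py 26 0; python3 -c "
from h import *
s=bot.observe();print(s['position'],s['tool_rot'],s['qpos'])"
```

```text
19 12.3 13.5 hub [ 0.5564 -0.1004  0.5557 -0.0962] rms mm 0.8078639312883654 acc -0.1220846361724974
now 13.6 rate 1.5062064981647574 ang 281.8790388667127
[ 0.54695606 -0.21707848  0.2249036 ] [3.14157541e+00 2.81205022e-05 8.71207648e-01] [-0.11990592  0.51691997  0.57936244  1.7136584  -0.3254936   1.00850113
 -0.12432778]
```

Call:
play_rows --plan '[[[0, 0, 0], [0, 0, 0], -1], [[0, 0, 0], [0, 0, 0], -1], [[0, 0, 0], [0, 0, 0], -1], [[0, 0, 0], [0, 0, 0], -1], [[0, 0, 0], [0, 0, 0], -1], [[0, 0, 0], [0, 0, 0], -1], [[0, 0, 0], [0, 0, 0], -1], [[0, 0, 0], [0, 0, 0], -1], [[0, 0, 0], [0, 0, 0], -1], [[0, 0, 0], [0, 0, 0], -1]]'

```text
clock: 14.85
position: [0.547, -0.2171, 0.2249]
tool_rot: [3.142, 0.0, 0.871]
force: [0.5, -0.1, -0.1]
grip_width: 0.0852
finger_force: 0.0
```

```bash
python3 fit.py 24 0
```

```text
31 12.3 16.0 hub [ 0.5565 -0.1007  0.5556 -0.0969] rms mm 0.7937789097198251 acc -0.11634808362355932
now 16.05 rate 1.226498842714285 ang 114.00293327339477
```

```bash
sed -i 's/^HUB=.*; R/HUB=np.array([.556,-.098]); R/' plan.py; python3 - <<'E'
from plan import *
c=Cmd(.5465,-.2171,.225,.8705)
x,y=pos(np.radians(-62)); c.line(x,y,.192,1.1,-1); c.show(); print(c.p,c.yaw)
E
```

```text
2 [[[1.0,0.8,0.63],[0,0,-1.0],-1],[[0.93,1.0,0.67],[0,0,-0.53],-1]]
[ 0.61137172 -0.20412851  0.1925    ] 1.0999999999999999
```

Call:
play_rows --plan '[[[0.5, 0.4, 0.3], [0, 0, -0.5], -1], [[0.5, 0.4, 0.33], [0, 0, -0.5], -1], [[0.5, 0.5, 0.3], [0, 0, -0.5], -1], [[0.43, 0.5, 0.37], [0, 0, 0], -1], [[0, 0, 0], [0, 0, 0], -1], [[0, 0, 0], [0, 0, 0], -1], [[0, 0, 0], [0, 0, 0], -1], [[0, 0, 0], [0, 0, 0], -1], [[0, 0, 0], [0, 0, 0], -1]]'

```text
clock: 17.18
position: [0.6113, -0.2017, 0.1926]
tool_rot: [3.141, -0.0, 1.096]
force: [-0.8, 0.1, -0.4]
grip_width: 0.0856
finger_force: 0.0
```

```bash
python3 fit.py 8 0;  python3 -c "
from h import *
s=bot.observe();print(s['position'],s['tool_rot'])"
```

```text
35 12.3 17.475 hub [ 0.5565 -0.1006  0.5556 -0.0968] rms mm 0.7614791590765382 acc -0.11506181597612354
now 17.575 rate 1.0534967690779053 ang 213.78722316810638
[ 0.61131471 -0.20163755  0.19242852] [3.14156019e+00 1.89164533e-05 1.09625816e+00]
```

```bash
python3 - <<'E'
from plan import *
th=lambda t:np.radians(213.8-360)+1.0535*t-.0575*t*t
c=Cmd(.6113,-.2018,.1925,1.0955)
a0=np.radians(-61.9)
n0=10
for k in range(1,21):
    t=k/8; z=.1925; jaw=-1
    if k<=n0: continue
    if k<=14:
        # quadratic ease from rest at n0 to match at 14
        s=(k-n0)/4; A=th(14/8); v=(th(14/8)-th(13/8))*4; # hermite
        p=a0*(2*s**3-3*s**2+1)+A*(3*s**2-2*s**3)+v*(s**3-s**2); a=p
    else:
        a=th(t); z=[.172,.152,.1385,.1375,.1375,.1375][k-15]; jaw=[-1,-1,-.8,-.4,-.1,.05][k-15]
    c.to(*pos(a),z,c.yaw,jaw); print(k,round(np.degrees(a),1),round(np.degrees(th(t)),1))
c.show(); print(c.p,c.clip)
E
```

```text
11 -61.3 -69.4
12 -59.4 -63.1
13 -55.9 -56.8
14 -50.7 -50.7
15 -44.6 -44.6
16 -38.7 -38.7
17 -32.8 -32.8
18 -27.1 -27.1
19 -21.4 -21.4
20 -15.9 -15.9
10 [[[-0.01,0.11,0.0],[0,0,0.0],-1],[[0.14,0.09,0.0],[0,0,0.0],-1],[[0.25,0.15,0.0],[0,0,0.0],-1],[[0.39,0.19,0.0],[0,0,0.0],-1],[[0.48,0.17,0.82],[0,0,0.0],-1],[[0.48,0.13,0.8],[0,0,0.0],-1],[[0.48,0.07,0.54],[0,0,0.0],-0.8],[[0.48,0.02,0.04],[0,0,0.0],-0.4],[[0.48,-0.02,0.0],[0,0,0.0],-0.1],[[0.45,-0.07,0.0],[0,0,0.0],0.05]]
[ 0.67138528 -0.13094092  0.1375    ] 0.8200000000000007
```

Call:
play_rows --plan '[[[0, 0, 0], [0, 0, 0], -1], [[0, 0, 0], [0, 0, 0], -1], [[0, 0, 0], [0, 0, 0], -1], [[0, 0, 0], [0, 0, 0], -1], [[0, 0, 0], [0, 0, 0], -1], [[0, 0, 0], [0, 0, 0], -1], [[0, 0, 0], [0, 0, 0], -1], [[0, 0, 0], [0, 0, 0], -1], [[0, 0, 0], [0, 0, 0], -1], [[0, 0, 0], [0, 0, 0], -1], [[-0.01, 0.11, 0.0], [0, 0, 0.0], -1], [[0.14, 0.09, 0.0], [0, 0, 0.0], -1], [[0.25, 0.15, 0.0], [0, 0, 0.0], -1], [[0.39, 0.19, 0.0], [0, 0, 0.0], -1], [[0.48, 0.17, 0.82], [0, 0, 0.0], -1], [[0.48, 0.13, 0.8], [0, 0, 0.0], -1], [[0.48, 0.07, 0.54], [0, 0, 0.0], -0.8], [[0.48, 0.02, 0.04], [0, 0, 0.0], -0.4], [[0.48, -0.02, 0.0], [0, 0, 0.0], -0.1], [[0.45, -0.07, 0.0], [0, 0, 0.0], 0.05]]' --newtons 20

```text
clock: 20.08
position: [0.6719, -0.13, 0.138]
tool_rot: [3.141, -0.0, 1.096]
force: [-0.0, -0.3, -0.5]
grip_width: 0.0406
finger_force: 0.0
```

```bash
python3 - <<'E'
from plan import *
c=Cmd(.6714,-.1309,.1375,1.0955); a=np.radians(-15.9)
W=[.76,.75,.74]; n=13
rem=np.radians(31.5)-a-sum(W)/8
# linear-ish decel to 0 over m rows: trapezoid speeds
for m in range(12,17):
    S=[.74*(1-(i+.5)/m) for i in range(m)]; print(m,sum(S)/8,rem)
m=14;S=np.array([.74*(1-(i+.5)/m) for i in range(m)]);
S*=rem*8/S.sum()
for w in W+list(S):
    a+=w/8; c.to(*pos(a),.1375,c.yaw,1)
c.to(*pos(np.radians(31.5)),.1375,c.yaw,1)
print(S[0]);c.show(); print(c.p,pos(PTR))
E
```

```text
12 0.5549999999999999 0.5460360654453122
13 0.6012500000000001 0.5460360654453122
14 0.6475 0.5460360654453122
15 0.69375 0.5460360654453122
16 0.74 0.5460360654453122
0.6017540313070788
18 [[[0.44,-0.11,0.0],[0,0,0.0],1],[[0.43,-0.15,0.0],[0,0,0.0],1],[[0.4,-0.19,0.0],[0,0,0.0],1],[[0.31,-0.18,0.0],[0,0,0.0],1],[[0.28,-0.18,0.0],[0,0,0.0],1],[[0.25,-0.19,0.0],[0,0,0.0],1],[[0.21,-0.18,0.0],[0,0,0.0],1],[[0.18,-0.18,0.0],[0,0,0.0],1],[[0.15,-0.17,0.0],[0,0,0.0],1],[[0.13,-0.15,0.0],[0,0,0.0],1],[[0.11,-0.14,0.0],[0,0,0.0],1],[[0.09,-0.12,0.0],[0,0,0.0],1],[[0.07,-0.09,0.0],[0,0,0.0],1],[[0.05,-0.08,0.0],[0,0,0.0],1],[[0.03,-0.06,0.0],[0,0,0.0],1],[[0.02,-0.03,0.0],[0,0,0.0],1],[[0.01,-0.02,0.0],[0,0,0.0],1],[[0.0,0.0,0.0],[0,0,0.0],1]]
[ 0.65820233 -0.03525968  0.1375    ] [ 0.65831682 -0.03530017]
```

Call:
play_rows --plan '[[[0.44, -0.11, 0.0], [0, 0, 0.0], 0.3], [[0.43, -0.15, 0.0], [0, 0, 0.0], 1], [[0.4, -0.19, 0.0], [0, 0, 0.0], 1], [[0.32, -0.18, 0.0], [0, 0, 0.0], 1], [[0.28, -0.18, 0.0], [0, 0, 0.0], 1], [[0.25, -0.19, 0.0], [0, 0, 0.0], 1], [[0.21, -0.18, 0.0], [0, 0, 0.0], 1], [[0.18, -0.18, 0.0], [0, 0, 0.0], 1], [[0.15, -0.17, 0.0], [0, 0, 0.0], 1], [[0.13, -0.15, 0.0], [0, 0, 0.0], 1], [[0.11, -0.14, 0.0], [0, 0, 0.0], 1], [[0.08, -0.12, 0.0], [0, 0, 0.0], 1], [[0.07, -0.09, 0.0], [0, 0, 0.0], 1], [[0.05, -0.08, 0.0], [0, 0, 0.0], 1], [[0.03, -0.06, 0.0], [0, 0, 0.0], 1], [[0.02, -0.03, 0.0], [0, 0, 0.0], 1], [[0.01, -0.02, 0.0], [0, 0, 0.0], 1], [[0, 0, 0.0], [0, 0, 0.0], 1], [[0, 0, 0.0], [0, 0, 0.0], 1]]'

```text
clock: 22.45
position: [0.6581, -0.0352, 0.1374]
tool_rot: [3.142, 0.0, 1.096]
force: [-0.4, -0.1, -0.1]
grip_width: 0.0001
finger_force: 0.0
```

```bash
python3 - <<'E'
from h import *
from plan import HUB
for c in ['top','side']:
    f=grab_frame(c);save(f,c+'9');k=knob(f,HUB);print(c,k); P=pix(f)
    h=cv2.cvtColor(f['pixels'],cv2.COLOR_RGB2HSV)
    y=(cv2.inRange(h,(20,120,80),(35,255,255))>0)&(np.hypot(P[...,0]-.556,P[...,1]+.098)<.2)&(P[...,2]>.095)
    if y.sum():e=np.median(P[y],0)[:2]-HUB;print('ptr',y.sum(),np.hypot(*e),np.degrees(np.arctan2(e[1],e[0])))
s=bot.observe();print(s['position'],s['grip_width'],s['finger_force'],s['force'])
a=cv2.imread('pics/top9.png')[150:330,260:450];b=cv2.imread('pics/side9.png')[190:330,270:426]
cv2.imwrite('pics/c2.png',np.hstack([cv2.resize(a,(400,379)),cv2.resize(b,(400,379))]))
E
```

```text
top (array([ 0.45133815, -0.15437729]), 159, 143, np.float64(0.16563518107063857))
side (array([ 0.45783187, -0.16476632]), 261, 114, np.float64(0.1654536488261562))
ptr 71 0.16372356226625112 31.16259851006109
[ 0.65805697 -0.03520248  0.13740117] 0.00025355893640587404 0.0 [ 0.25288648 -0.03079047  0.16697785]
```

View pics/c2.png

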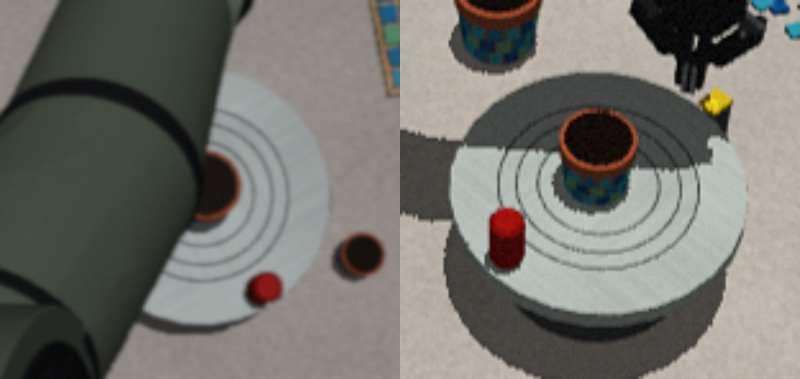

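The picture shows the knob at the front left of the wheel (side crop 507,238), not in the jaws at (690,75), so the catch missed. The tool stands in the knob's path, so I'm lifting it at once.

Call:
play_rows --plan '[[[0, 0, -1], [0, 0, 0], 1], [[0, 0, -1], [0, 0, 0], 1], [[0, 0, -1], [0, 0, 0], -1]]'

```text
clock: 22.92
position: [0.658, -0.0352, 0.2132]
tool_rot: [-3.142, 0.0, 1.096]
force: [0.7, 0.3, 0.2]
grip_width: 0.0173
finger_force: 0.0
```

```bash
mv xy.json xy_old.json; python3 - <<'E'
import json
for d in json.load(open('xy_old.json')): print(round(d[0],3),int(d[1]),round(d[2],4),round(d[3],4),end=' | ')
E
python3 fit.py 10 0; cat xy.json
```

```text
12.3 0 0.4413 -0.0663 | 12.35 1 0.4382 -0.0724 | 12.4 0 0.4372 -0.0875 | 12.45 1 0.4351 -0.0911 | 12.5 0 0.4363 -0.1065 | 12.55 1 0.4363 -0.1121 | 12.6 0 0.4391 -0.1258 | 12.65 1 0.4407 -0.1309 | 12.7 0 0.4445 -0.145 | 12.75 1 0.447 -0.148 | 12.8 0 0.4528 -0.1616 | 12.85 1 0.4574 -0.165 | 12.9 0 0.4642 -0.1764 | 13.0 0 0.4776 -0.192 | 13.1 0 0.4915 -0.2015 | 13.2 0 0.5093 -0.2113 | 13.3 0 0.5274 -0.2165 | 13.4 0 0.5445 -0.22 | 13.5 0 0.5633 -0.2207 | 14.9 1 0.6602 -0.0394 | 15.0 1 0.652 -0.0255 | 15.1 1 0.642 -0.0126 | 15.2 1 0.631 -0.003 | 15.3 1 0.6161 0.0056 | 15.4 1 0.603 0.013 | 15.5 1 0.5875 0.0182 | 15.6 1 0.572 0.0213 | 15.7 1 0.5572 0.0222 | 15.8 1 0.5431 0.022 | 15.9 1 0.5282 0.0198 | 16.0 1 0.5134 0.0155 | 17.175 0 0.4376 -0.1187 | 17.275 0 0.4407 -0.1325 | 17.375 0 0.4455 -0.1448 | 17.475 0 0.4506 -0.1569 | 10 22.92 23.375 hub [ 0.5568 -0.0999  0.5561 -0.0952] rms mm 0.9582934087933304 acc -0.1734247411124793
now 23.425 rate 1.3561423241014818 ang 289.198703199689
[[22.925, 0, 0.5141075081954618, -0.21217668496701883], [22.975, 1, 0.5214870095139603, -0.2094448864327494], [23.025, 0, 0.5304853304019046, -0.2174482406579618], [23.075, 1, 0.5375126613624953, -0.21398298644089092], [23.125, 0, 0.5477137783724106, -0.21998991878335422], [23.175, 1, 0.5547465475054407, -0.2149530599088265], [23.225, 0, 0.5639729421118862, -0.2195793620795948], [23.275, 1, 0.5712979724655692, -0.21325063438125993], [23.325, 0, 0.5808710351391322, -0.21981098952057987], [23.375, 1, 0.5876336798361894, -0.21017000299273497]]
```

```bash
python3 - <<'E'
from plan import *
c=Cmd(.6581,-.0352,.2125,1.0955)
x,y=pos(np.radians(-80)); c.line(x,y,.2125,2.6,-1); c.show(); print(c.p,c.yaw)
E
cat > fit2.py <<'E'
from h import *
import sys,json,os
D=json.load(open('xy.json')); n,t0,cams,lead=int(sys.argv[1]),float(sys.argv[2]),sys.argv[3].split(','),0
H=(.556,-.098)
for i in range(n):
    t=bot.observe()['clock'];c=cams[i%len(cams)];f=grab_frame(c);k=knob(f,H)
    if k and k[2]>=(95 if c=='side' else 120): D.append([t,int(c=='top'),*map(float,k[0])])
json.dump(D,open('xy.json','w'))
O=[d for d in json.load(open('xy_old.json'))]
def prep(D): T=np.array(D);return T[:,0],T[:,1].astype(int),T[:,2:]
A,B=prep(O),prep([d for d in D if d[0]>t0])
ck=.3 # w' = -k w - c
def th(a,w,k,c,t): return a+(w+c/k)*(1-np.exp(-k*t))/k-c/k*t
def res(p):
    r=[]
    for (t,cam,q),a,w in ((A,p[0],p[1]),(B,p[2],p[3])):
        x=th(a,w,p[4],p[5],t-t[0]); h=np.where(cam[:,None],p[8:10],p[6:8]); r.append((h+.12*np.c_[np.cos(x),np.sin(x)]-q).ravel())
    return np.r_[np.concatenate(r),(p[6:]-[.5565,-.0995,.556,-.0965])*1,(p[4]-.07)*.01,(p[5]-.03)*.01]/.001
a0=lambda B:np.arctan2(B[2][0,1]-H[1],B[2][0,0]-H[0])
s=min((least_squares(res,[a0(A),1.65,a0(B),w,.07,.03,.5565,-.0995,.556,-.0965],loss='soft_l1',bounds=([-9,0,-9,0,.001,0]+[-1]*4,[9,3,9,3,.3,.3]+[1]*4)) for w in (1.2,1.4,1.6)),key=lambda s:s.cost)
p=s.x;now=bot.observe()['clock'];d=now-B[0][0]
w=(p[3]+p[5]/p[4])*np.exp(-p[4]*d)-p[5]/p[4]
print(len(B[0]),'last',B[0][-1],'rms',np.sqrt(np.mean(s.fun**2)).round(2),'k,c',p[4:6].round(3),'hub',p[6:].round(4))
print('now',now,'w',w,'ang',np.degrees(th(p[2],p[3],p[4],p[5],d))%360)
json.dump([now,float(th(p[2],p[3],p[4],p[5],d)),float(w),p[4],p[5]],open('pred.json','w'))
E
python3 fit2.py 0 22.8 side
```

```text
10 [[[-1.0,0.05,0.0],[0,0,-1.0],-1],[[-1.0,-0.1,0.0],[0,0,-1.0],-1],[[-1.0,-0.25,0.0],[0,0,-1.0],-1],[[-1.0,-0.42,0.0],[0,0,-1.0],-1],[[-1.0,-0.61,0.0],[0,0,-1.0],-1],[[-1.0,-0.83,0.0],[0,0,-1.0],-1],[[-0.89,-1.0,0.0],[0,0,-1.0],-1],[[0.0,-0.01,0.0],[0,0,-1.0],-1],[[0.0,0.0,0.0],[0,0,-1.0],-1],[[0.0,0.0,0.0],[0,0,-1.0],-1]]
[ 0.57673633 -0.21624864  0.2125    ] 2.595499999999999
10 last 23.375 rms 0.69 k,c [0.036 0.065] hub [ 0.5564 -0.1005  0.5553 -0.0964]
now 23.425 w 1.3806011096424515 ang 289.6676933374605
```

Call:
play_rows --plan '[[[-1.0, 0.05, 0.0], [0, 0, -1.0], -1], [[-1.0, -0.1, 0.0], [0, 0, -1.0], -1], [[-1.0, -0.25, 0.0], [0, 0, -1.0], -1], [[-1.0, -0.42, 0.0], [0, 0, -1.0], -1], [[-1.0, -0.61, 0.0], [0, 0, -1.0], -1], [[-1.0, -0.83, 0.0], [0, 0, -1.0], -1], [[-0.89, -1.0, 0.0], [0, 0, -1.0], -1], [[0, 0, 0.2], [0, 0, -1.0], -1], [[0, 0, 0.3], [0, 0, -1.0], -1], [[0, 0, 0.3], [0, 0, -1.0], -1]]'

```text
clock: 24.68
position: [0.5769, -0.2162, 0.1919]
tool_rot: [-3.142, -0.0, 2.601]
force: [0.2, -0.1, -0.3]
grip_width: 0.0854
finger_force: 0.0
```

```bash
python3 fit2.py 6 22.8 side,top; tail -c 400 xy.json; python3 -c "
from h import *
s=bot.observe();print(s['position'],s['tool_rot'],s['qpos'][6])"
```

```text
13 last 24.925 rms 0.67 k,c [0.038 0.063] hub [ 0.5564 -0.1005  0.5552 -0.0964]
now 24.975 w 1.2109352995454177 ang 44.842501505778856
530599088265], [23.225, 0, 0.5639729421118862, -0.2195793620795948], [23.275, 1, 0.5712979724655692, -0.21325063438125993], [23.325, 0, 0.5808710351391322, -0.21981098952057987], [23.375, 1, 0.5876336798361894, -0.21017000299273497], [24.725, 1, 0.6614317616456162, -0.04168243494921104], [24.825, 1, 0.6544085813833438, -0.028799689349895706], [24.925, 1, 0.6452513777325845, -0.016895651682643256]][ 0.57715616 -0.21613852  0.19263867] [-3.14155821e+00  2.40812807e-04  2.59326552e+00] 1.356384630146184
```

Call:
play_rows --plan '[[[0, 0, 0], [0, 0, 0], -1], [[0, 0, 0], [0, 0, 0], -1], [[0, 0, 0], [0, 0, 0], -1], [[0, 0, 0], [0, 0, 0], -1], [[0, 0, 0], [0, 0, 0], -1], [[0, 0, 0], [0, 0, 0], -1], [[0, 0, 0], [0, 0, 0], -1], [[0, 0, 0], [0, 0, 0], -1], [[0, 0, 0], [0, 0, 0], -1], [[0, 0, 0], [0, 0, 0], -1], [[0, 0, 0], [0, 0, 0], -1], [[0, 0, 0], [0, 0, 0], -1], [[0, 0, 0], [0, 0, 0], -1], [[0, 0, 0], [0, 0, 0], -1], [[0, 0, 0], [0, 0, 0], -1], [[0, 0, 0], [0, 0, 0], -1], [[0, 0, 0], [0, 0, 0], -1]]'

```text
clock: 27.1
position: [0.577, -0.2161, 0.1924]
tool_rot: [-3.142, -0.0, 2.596]
force: [0.8, -0.2, -0.8]
grip_width: 0.0854
finger_force: 0.0
```

```bash
python3 fit2.py 8 22.8 side,top; cat > catch.py <<'E'
from plan import *
import sys
t0,a,w,k_,c_=json.load(open('pred.json')); a=(a+np.pi)%(2*np.pi)-np.pi
if a>0: a-=2*np.pi
th=lambda t:a+(w+c_/k_)*(1-np.exp(-k_*t))/k_-c_/k_*t
c=Cmd(.5769,-.2162,.1925,2.5955); a0=np.radians(-80)
n0=next(k for k in range(40) if th((k+4)/8)-a0>2*(th((k+4)/8)-th((k+3)/8)))  # ease over 4 rows
J=[-1,-1,-1,-.6,-.3,-.15,-.05]; Z=[.172,.152,.1385,.1375]
print('hold',n0,'th',[round(np.degrees(th(k/8)),1) for k in (n0,n0+4,n0+11)])
for k in range(n0+1,n0+4+len(J)+1):
    if k<=n0+4:
        s=(k-n0)/4;A=th((n0+4)/8);v=(A-th((n0+3)/8))*4
        p=a0*(2*s**3-3*s**2+1)+A*(3*s**2-2*s**3)+v*(s**3-s**2); c.to(*pos(p),.1925,c.yaw,-1)
    else:
        j=k-n0-5; c.to(*pos(th(k/8)),Z[min(j,3)],c.yaw,J[j])
c.show(); print(c.p,c.clip)
json.dump([list(c.p),c.yaw,float(th(k/8)),float((th(k/8)-th((k-1)/8))*8)],open('after.json','w'))
E
python3 catch.py
```

```text
21 last 27.45 rms 0.66 k,c [0.048 0.048] hub [ 0.5564 -0.1005  0.5552 -0.0964]
now 27.5 w 0.9589100142132521 ang 201.47018658786672
hold 11 th [np.float64(-88.0), np.float64(-64.7), np.float64(-27.0)]
11 [[[-0.08,0.07,0.0],[0,0,0.0],-1],[[-0.21,0.21,0.0],[0,0,0.0],-1],[[-0.27,0.3,0.0],[0,0,0.0],-1],[[-0.28,0.38,0.0],[0,0,0.0],-1],[[-0.24,0.41,0.82],[0,0,0.0],-1],[[-0.19,0.42,0.8],[0,0,0.0],-1],[[-0.16,0.43,0.54],[0,0,0.0],-1],[[-0.11,0.44,0.04],[0,0,0.0],-0.6],[[-0.06,0.44,0.0],[0,0,0.0],-0.3],[[-0.03,0.44,0.0],[0,0,0.0],-0.15],[[0.01,0.43,0.0],[0,0,0.0],-0.05]]
[ 0.66305539 -0.15241865  0.1375    ] 0.8200000000000007
```

Call:
play_rows --plan '[[[0, 0, 0], [0, 0, 0], -1], [[0, 0, 0], [0, 0, 0], -1], [[0, 0, 0], [0, 0, 0], -1], [[0, 0, 0], [0, 0, 0], -1], [[0, 0, 0], [0, 0, 0], -1], [[0, 0, 0], [0, 0, 0], -1]]'

```text
clock: 28.25
position: [0.577, -0.2161, 0.1924]
tool_rot: [-3.142, -0.0, 2.596]
force: [0.2, 0.0, 0.4]
grip_width: 0.0853
finger_force: 0.0
```

```bash
python3 fit2.py 3 22.8 side; python3 catch.py; tail -c 130 xy.json
```

```text
24 last 28.35 rms 0.66 k,c [0.057 0.036] hub [ 0.5564 -0.1005  0.5552 -0.0963]
now 28.4 w 0.8843831495447306 ang 249.24829012669582
hold 3 th [np.float64(-92.1), np.float64(-68.3), np.float64(-29.4)]
11 [[[-0.04,0.04,0.0],[0,0,0.0],-1],[[-0.14,0.13,0.0],[0,0,0.0],-1],[[-0.21,0.22,0.0],[0,0,0.0],-1],[[-0.27,0.33,0.0],[0,0,0.0],-1],[[-0.28,0.4,0.82],[0,0,0.0],-1],[[-0.22,0.42,0.8],[0,0,0.0],-1],[[-0.18,0.43,0.54],[0,0,0.0],-1],[[-0.14,0.45,0.04],[0,0,0.0],-0.6],[[-0.09,0.45,0.0],[0,0,0.0],-0.3],[[-0.05,0.45,0.0],[0,0,0.0],-0.15],[[-0.01,0.44,0.0],[0,0,0.0],-0.05]]
[ 0.66054243 -0.15703493  0.1375    ] 0.8200000000000007
, -0.20718641141864008], [28.3, 0, 0.5036490202300301, -0.20887082799637824], [28.35, 0, 0.5090112851431876, -0.2105562442931822]]
```

Call:
play_rows --plan '[[[0, 0, 0], [0, 0, 0], -1], [[0, 0, 0], [0, 0, 0], -1], [[0, 0, 0], [0, 0, 0], -1], [[-0.04, 0.04, 0.0], [0, 0, 0.0], -1], [[-0.14, 0.13, 0.0], [0, 0, 0.0], -1], [[-0.21, 0.22, 0.0], [0, 0, 0.0], -1], [[-0.27, 0.33, 0.0], [0, 0, 0.0], -1], [[-0.28, 0.4, 0.82], [0, 0, 0.0], -1], [[-0.22, 0.42, 0.8], [0, 0, 0.0], -1], [[-0.18, 0.43, 0.54], [0, 0, 0.0], -1], [[-0.14, 0.45, 0.04], [0, 0, 0.0], -0.6], [[-0.09, 0.45, 0.0], [0, 0, 0.0], -0.3], [[-0.05, 0.45, 0.0], [0, 0, 0.0], -0.15], [[-0.01, 0.44, 0.0], [0, 0, 0.0], -0.05]]' --newtons 20

```text
clock: 30.15
position: [0.6613, -0.1562, 0.1379]
tool_rot: [3.141, 0.001, 2.596]
force: [-0.5, -0.3, 0.2]
grip_width: 0.0447
finger_force: 0.0
```

```bash
cat > slow.py <<'E'
from plan import *
import sys
P,yaw,a,w=json.load(open('after.json')); c=Cmd(*P,yaw); n,m=int(sys.argv[1]),int(sys.argv[2])
J=[.05,.12,.2,.3,.5]+[1]*30; S=[w*.99]*n; rem=PTR-a-sum(S)/8
L=np.array([w*(1-(i+.5)/m) for i in range(m)]); print('w',w,'rem',rem,'lin',L.sum()/8)
L*=rem*8/L.sum()
for i,v in enumerate(S+list(L)): a+=v/8; c.to(*pos(a),.1375,yaw,J[i])
c.show(); print(c.p,pos(PTR))
E
python3 slow.py 4 12; python3 -c "
from h import *
s=bot.observe();print(s['clock'],s['position'],s['grip_width'],s['finger_force'],s['force'])"
```

```text
w 0.7455130022646017 rem 0.6939478633654482 lin 0.5591347516984513
16 [[[0.04,0.45,0.0],[0,0,0.0],0.05],[[0.07,0.43,0.0],[0,0,0.0],0.12],[[0.12,0.43,0.0],[0,0,0.0],0.2],[[0.15,0.41,0.0],[0,0,0.0],0.3],[[0.24,0.48,0.0],[0,0,0.0],0.5],[[0.26,0.41,0.0],[0,0,0.0],1],[[0.27,0.35,0.0],[0,0,0.0],1],[[0.26,0.29,0.0],[0,0,0.0],1],[[0.26,0.23,0.0],[0,0,0.0],1],[[0.23,0.19,0.0],[0,0,0.0],1],[[0.21,0.15,0.0],[0,0,0.0],1],[[0.17,0.11,0.0],[0,0,0.0],1],[[0.14,0.09,0.0],[0,0,0.0],1],[[0.1,0.05,0.0],[0,0,0.0],1],[[0.06,0.03,0.0],[0,0,0.0],1],[[0.03,0.01,0.0],[0,0,0.0],1]]
[ 0.65814581 -0.03534113  0.1375    ] [ 0.65831682 -0.03530017]
30.15 [ 0.66126718 -0.15623487  0.13793566] 0.04469896418804863 0.0 [-0.50176273 -0.2934871   0.18362026]
```

Call:
play_rows --plan '[[[0.04, 0.45, 0.0], [0, 0, 0.0], 0.05], [[0.07, 0.43, 0.0], [0, 0, 0.0], 0.12], [[0.12, 0.43, 0.0], [0, 0, 0.0], 0.2], [[0.15, 0.41, 0.0], [0, 0, 0.0], 0.3]]'

```text
clock: 30.65
position: [0.6752, -0.1145, 0.1377]
tool_rot: [3.141, 0.001, 2.596]
force: [0.1, -1.0, 3.2]
grip_width: 0.0305
finger_force: 19.9
```

```bash
python3 slow.py 4 15
```

```text
w 0.7455130022646017 rem 0.6939478633654482 lin 0.698918439623064
19 [[[0.04,0.45,0.0],[0,0,0.0],0.05],[[0.07,0.43,0.0],[0,0,0.0],0.12],[[0.12,0.43,0.0],[0,0,0.0],0.2],[[0.15,0.41,0.0],[0,0,0.0],0.3],[[0.19,0.39,0.0],[0,0,0.0],0.5],[[0.2,0.35,0.0],[0,0,0.0],1],[[0.21,0.3,0.0],[0,0,0.0],1],[[0.22,0.26,0.0],[0,0,0.0],1],[[0.21,0.23,0.0],[0,0,0.0],1],[[0.21,0.19,0.0],[0,0,0.0],1],[[0.19,0.16,0.0],[0,0,0.0],1],[[0.18,0.14,0.0],[0,0,0.0],1],[[0.16,0.11,0.0],[0,0,0.0],1],[[0.13,0.08,0.0],[0,0,0.0],1],[[0.12,0.07,0.0],[0,0,0.0],1],[[0.09,0.05,0.0],[0,0,0.0],1],[[0.06,0.04,0.0],[0,0,0.0],1],[[0.04,0.02,0.0],[0,0,0.0],1],[[0.02,0.0,0.0],[0,0,0.0],1]]
[ 0.65814581 -0.03534113  0.1375    ] [ 0.65831682 -0.03530017]
```

Call:
play_rows --plan '[[[0.19, 0.39, 0.0], [0, 0, 0.0], 0.5], [[0.2, 0.35, 0.0], [0, 0, 0.0], 1], [[0.21, 0.3, 0.0], [0, 0, 0.0], 1], [[0.22, 0.26, 0.0], [0, 0, 0.0], 1], [[0.21, 0.23, 0.0], [0, 0, 0.0], 1], [[0.21, 0.19, 0.0], [0, 0, 0.0], 1], [[0.19, 0.16, 0.0], [0, 0, 0.0], 1], [[0.18, 0.14, 0.0], [0, 0, 0.0], 1], [[0.16, 0.11, 0.0], [0, 0, 0.0], 1], [[0.13, 0.08, 0.0], [0, 0, 0.0], 1], [[0.12, 0.07, 0.0], [0, 0, 0.0], 1], [[0.09, 0.05, 0.0], [0, 0, 0.0], 1], [[0.06, 0.04, 0.0], [0, 0, 0.0], 1], [[0.04, 0.02, 0.0], [0, 0, 0.0], 1], [[0.02, 0.0, 0.0], [0, 0, 0.0], 1], [[0, 0, 0], [0, 0, 0], 1], [[0, 0, 0], [0, 0, 0], 1]]'

```text
clock: 32.78
position: [0.6586, -0.0344, 0.1377]
tool_rot: [3.14, 0.001, 2.597]
force: [5.9, 3.0, 4.2]
grip_width: 0.0306
finger_force: 20.1
```

```bash
cat > chk.py <<'E'
from h import *
import sys
H={'top':np.array([.5554,-.0964]),'side':np.array([.5564,-.1005])}
for c in sys.argv[2:]:
    f=grab_frame(c);save(f,c+sys.argv[1]);k=knob(f,H[c]); P=pix(f)
    h=cv2.cvtColor(f['pixels'],cv2.COLOR_RGB2HSV)
    if k: d=k[0]-H[c];print(c,k,'ang',np.degrees(np.arctan2(d[1],d[0])),np.hypot(*d))
    y=(cv2.inRange(h,(20,120,80),(35,255,255))>0)&(np.hypot(P[...,0]-.556,P[...,1]+.098)<.2)&(P[...,2]>.095)
    if y.sum():e=np.median(P[y],0)[:2]-H[c];print('ptr',y.sum(),np.hypot(*e),np.degrees(np.arctan2(e[1],e[0])))
s=bot.observe();print(s['clock'],s['position'],s['grip_width'],s['finger_force'],s['force'])
a=cv2.imread('pics/top%s.png'%sys.argv[1])[150:330,260:450];b=cv2.imread('pics/side%s.png'%sys.argv[1])[190:330,270:426]
cv2.imwrite('pics/c%s.png'%sys.argv[1],np.hstack([cv2.resize(a,(400,379)),cv2.resize(b,(400,379))]))
E
python3 chk.py A top side
```

```text
side (array([ 0.66586475, -0.04257423]), 116, 19, np.float64(0.16459482751799784)) ang 27.8865761019541 0.12384638080081957
ptr 68 0.1642561872038245 31.35826002398872
32.875 [ 0.65860361 -0.03446991  0.13766364] 0.030631185010955103 20.054571297951043 [5.35637581 3.02513889 4.46411596]
```

View pics/cA.png

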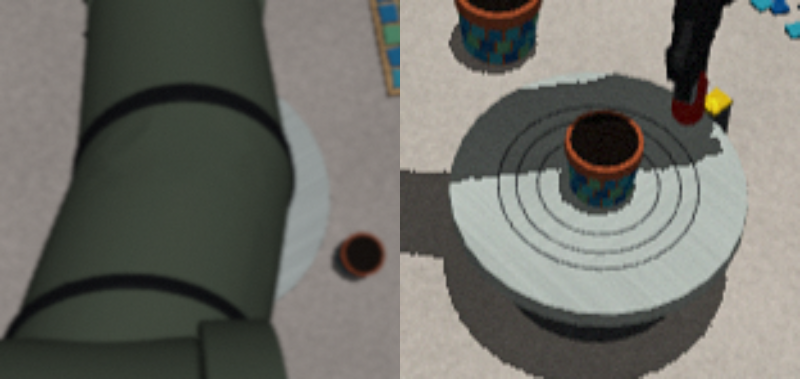

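The side crop shows the knob at (690,105), held right beside the yellow pointer at (718,100), with the pot upright. Releasing and backing off to measure.

Call:
play_rows --plan '[[[0, 0, 0], [0, 0, 0], 0.2], [[0, 0, 0], [0, 0, 0], -0.1], [[0, 0, 0], [0, 0, 0], -0.6], [[0, 0, 0], [0, 0, 0], -1], [[0, 0, -0.5], [0, 0, 0], -1], [[0, 0, -1], [0, 0, 0], -1], [[0, 0, -1], [0, 0, 0], -1], [[0, 0, -1], [0, 0, 0], -1], [[0.3, -0.5, -0.5], [0, 0, 0], -1], [[0.4, -1, 0], [0, 0, 0], -1], [[0.4, -1, 0], [0, 0, 0], -1], [[0.4, -1, 0], [0, 0, 0], -1], [[0.4, -1, 0], [0, 0, 0], -1], [[0.4, -1, 0], [0, 0, 0], -1], [[0.4, -1, 0], [0, 0, 0], -1], [[0, 0, 0], [0, 0, 0], -1]]'

```text
clock: 34.88
position: [0.514, -0.1408, 0.2377]
tool_rot: [-3.141, -0.0, 2.593]
force: [0.7, 0.0, 0.0]
grip_width: 0.0852
finger_force: 0.0
```

```bash
python3 chk.py B top side top side
```

```text
top (array([ 0.6601277 , -0.03954853]), 144, 132, np.float64(0.16585938756371502)) ang 28.495339591393286 0.11916367602269984
ptr 111 0.1618622331906577 31.397582453373083
side (array([ 0.6611733 , -0.04393597]), 232, 91, np.float64(0.16529010181698844)) ang 28.363310895101517 0.11906692915125552
ptr 54 0.1659805570782827 31.077610608399453
top (array([ 0.66076872, -0.03946927]), 147, 129, np.float64(0.16572632237147347)) ang 28.382357135113438 0.1197650885610661
ptr 112 0.16206849937233886 31.340208711429096
side (array([ 0.66155078, -0.04276798]), 230, 89, np.float64(0.16510529665385382)) ang 28.768560683916114 0.11995695929416014
ptr 54 0.1663719883150536 31.114187138538853
35.075 [ 0.51631915 -0.13867361  0.2373717 ] 0.085294803285967 0.0 [ 0.44851446 -0.22762553  0.36689731]
```

View pics/cB.png

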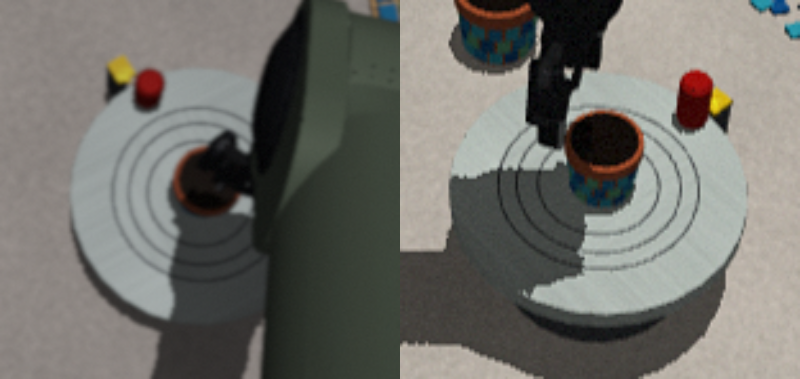

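The crop shows the knob free at side (695,100), next to the pointer at (720,100). It measures about 2.8° (6 mm) short of the pointer, so I'll regrip it along the tangent and correct.

```bash
python3 - <<'E'
from plan import *
from workcell import bot
s=bot.observe();p=s['position'];print(p,s['tool_rot'])
c=Cmd(*p,s['tool_rot'][2]); c.line(.6607,-.0412,.2375,.545,-1); c.show(); print(c.p,c.yaw)
n=len(c.rows)
for i in range(5): c.to(.6607+(.6586-.6607)*(i+1)/5,-.0412+(.0050)*(i+1)/5,.2375,.545,1)
print(c.rows[n:],c.p)
E
```

```text
[ 0.51631915 -0.13867361  0.2373717 ] [ 3.14143216e+00 -2.71578764e-05  2.59680477e+00]
14 [[[-0.46,1.0,0.0],[0,0,1.0],-1],[[-0.29,1.0,0.0],[0,0,1.0],-1],[[-0.13,1.0,0.0],[0,0,1.0],-1],[[0.02,1.0,0.0],[0,0,1.0],-1],[[0.17,1.0,0.0],[0,0,1.0],-1],[[0.32,1.0,0.0],[0,0,1.0],-1],[[0.34,0.67,-0.01],[0,0,1.0],-1],[[0.0,0.0,0.0],[0,0,1.0],-1],[[0.0,0.0,0.0],[0,0,1.0],-1],[[0.0,0.0,0.0],[0,0,1.0],-1],[[0.0,0.0,0.0],[0,0,1.0],-1],[[0.0,0.0,0.0],[0,0,1.0],-1],[[0.0,0.0,0.0],[0,0,1.0],-1],[[0.0,0.0,0.0],[0,0,0.68],-1]]
[ 0.66066426 -0.0412372   0.2376217 ] 0.5448047682376025
[[[0.01, -0.04, 0.0], [0, 0, 0.0], 1], [[0.0, -0.05, 0.0], [0, 0, 0.0], 1], [[0.01, -0.04, 0.0], [0, 0, 0.0], 1], [[0.01, -0.04, 0.0], [0, 0, 0.0], 1], [[0.0, -0.05, 0.0], [0, 0, 0.0], 1]] [ 0.6584553  -0.03614475  0.2376217 ]
```

Call:
play_rows --plan '[[[-0.46, 1.0, 0.0], [0, 0, 1.0], -1], [[-0.29, 1.0, 0.0], [0, 0, 1.0], -1], [[-0.13, 1.0, 0.0], [0, 0, 1.0], -1], [[0.02, 1.0, 0.0], [0, 0, 1.0], -1], [[0.17, 1.0, 0.0], [0, 0, 1.0], -1], [[0.32, 1.0, 0.0], [0, 0, 1.0], -1], [[0.34, 0.67, 0], [0, 0, 1.0], -1], [[0, 0, 0], [0, 0, 1.0], -1], [[0, 0, 0], [0, 0, 1.0], -1], [[0, 0, 0], [0, 0, 1.0], -1], [[0, 0, 0], [0, 0, 1.0], -1], [[0, 0, 0], [0, 0, 1.0], -1], [[0, 0, 0], [0, 0, 1.0], -1], [[0, 0, 0], [0, 0, 0.68], -1], [[0, 0, 0], [0, 0, 0], -1]]'

```text
clock: 36.95
position: [0.6606, -0.041, 0.2369]
tool_rot: [-3.142, 0.001, 0.546]
force: [-0.3, 0.2, 0.2]
grip_width: 0.0855
finger_force: 0.0
```

Call:
play_rows --plan '[[[0, 0, 1], [0, 0, 0], -1], [[0, 0, 1], [0, 0, 0], -1], [[0, 0, 1], [0, 0, 0], -1], [[0, 0, 0.7], [0, 0, 0], -1], [[0, 0, 0.26], [0, 0, 0], -0.6], [[0, 0, 0], [0, 0, 0], -0.3], [[0, 0, 0], [0, 0, 0], 0], [[0, 0, 0], [0, 0, 0], 0.08], [[0, 0, 0], [0, 0, 0], 0.14], [[0, 0, 0], [0, 0, 0], 0.2], [[0, 0, 0], [0, 0, 0], 0.26], [[0, 0, 0], [0, 0, 0], 0.4], [[0.01, -0.04, 0], [0, 0, 0], 0.4], [[0, -0.05, 0], [0, 0, 0], 0.4], [[0.01, -0.04, 0], [0, 0, 0], 0.4], [[0.01, -0.04, 0], [0, 0, 0], 0.4], [[0, -0.05, 0], [0, 0, 0], 0.4], [[0, 0, 0], [0, 0, 0], 0.4], [[0, 0, 0], [0, 0, 0], 0.4]]' --newtons 20

```text
clock: 39.33
position: [0.6581, -0.0371, 0.1387]
tool_rot: [3.141, 0.0, 0.544]
force: [-2.6, -1.5, 7.0]
grip_width: 0.0305
finger_force: 19.8
```

```bash
python3 chk.py C top side
```

```text
side (array([ 0.65448054, -0.03597791]), 188, 59, np.float64(0.1652089170085712)) ang 33.33884040585314 0.11740056374061614
ptr 53 0.16458645724368787 30.517358358607797
39.425 [ 0.6581527  -0.03706654  0.13864998] 0.030652478001832954 19.767622116487473 [-3.7009516  -1.34633108  6.78265801]
```

Call:
play_rows --plan '[[[0, 0, 0], [0, 0, 0], 0.22], [[0, 0, 0], [0, 0, 0], 0.1], [[0, 0, 0], [0, 0, 0], -0.2], [[0, 0, 0], [0, 0, 0], -0.6], [[0, 0, 0], [0, 0, 0], -1], [[0, 0, -0.5], [0, 0, 0], -1], [[0, 0, -1], [0, 0, 0], -1], [[0, 0, -1], [0, 0, 0], -1], [[0, 0, -1], [0, 0, 0], -1], [[-0.5, 0, -0.5], [0, 0, 0], -1], [[-1, 0, 0], [0, 0, 0], -1], [[-1, 0, 0], [0, 0, 0], -1], [[-1, 0, 0], [0, 0, 0], -1], [[-1, 0.2, 0], [0, 0, 0], -1], [[-1, 0.2, 0], [0, 0, 0], -1], [[-1, 0.2, 0], [0, 0, 0], -1], [[-0.5, 0, 0], [0, 0, 0], -1], [[0, 0, 0], [0, 0, 0], -1]]'

```text
clock: 41.68
position: [0.516, -0.1403, 0.2386]
tool_rot: [-3.141, -0.0, 0.544]
force: [0.8, 0.6, -0.2]
grip_width: 0.0854
finger_force: 0.0
```

```bash
python3 chk.py D top side top side; python3 -c "
from h import *
f=grab_frame('side');P=pix(f)
m=(P[...,2]>.163)&(P[...,2]<.178)&(np.hypot(P[...,0]-.556,P[...,1]+.098)<.06);print((P[m].max(0)+P[m].min(0))/2,np.ptp(P[m],axis=0))"
```

```text
top (array([ 0.65701731, -0.03414761]), 138, 126, np.float64(0.1658793147783374)) ang 31.492301603404023 0.11916978403826559
ptr 113 0.16216140808470395 31.323021073947587
side (array([ 0.65889941, -0.03908101]), 232, 89, np.float64(0.1651497511897051)) ang 30.93059317024758 0.11949234283724258
ptr 66 0.16421120686815907 31.34094960034246
top (array([ 0.65659533, -0.03413485]), 141, 130, np.float64(0.16567264487643787)) ang 31.603846081255956 0.11881684639238786
ptr 113 0.16192893386567944 31.37601135170819
side (array([ 0.65777196, -0.03818819]), 232, 91, np.float64(0.16540346804164438)) ang 31.57841493856642 0.1189917507194499
ptr 67 0.1640452771036751 31.54384842107177
41.875 [ 0.51695137 -0.13943676  0.23826741] 0.08524023420762479 0.0 [-0.02104475 -0.229715   -0.59707379]
[ 0.55939313 -0.10038462  0.16963201] [0.07147998 0.07594315 0.01267032]
```

View pics/cD.png

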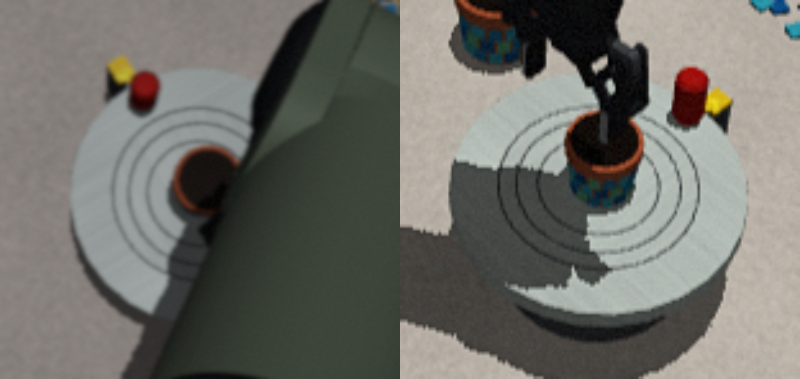

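The knob sits at 31.4° and the pointer at 31.4°. The wheel is still and released, and the pot is upright within about 3 mm of the hub. Handing in.

```bash
python3 -c "
from workcell import bot
print(bot.job_done())"
```

```text
the job is handed in; nothing more can be done
None
```

I handed the job in at about 42 s with the wheel still and released, the knob within about 0.3° of the pointer and the pot upright; it had run free at roughly 22 down to 14 turns a minute for over 4 s, but my first try at catching it missed and knocked it from about 8 back up to roughly 14 turns a minute before a second try slowed it gradually over about 2 s, and a small regrip then corrected the knob by about 3°.

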